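# Time a press on the injection practice pad

## Robot

A 7-joint arm with a two-finger parallel gripper is mounted at the origin on the work surface. World frame = base frame: x ahead of the robot, y to its left, z up, the work surface at z = 0. Lengths are in m, angles in rad, forces in N, time in s.
With the tool pointing down it reaches from about 0.4 to 0.85 m from the base axis. Payload 10.4 kg.
Tool frame: the origin (TCP) lies midway between the tips of the shut fingers; the grasp point (between the pads) lies 19 mm behind it; z points along the fingers, y is the line along which they close (so a half turn about z gives the same grasp; the last joint's range is limited). The gripper opens to 85 mm and grips with 20 to 120 N. Pads are 22 mm wide; open, the fingers measure 114 mm over their backs; the gripper's body (76 mm by 85 mm) begins 54 mm behind the grasp point. The pads swing forward as they close: fully open they stand 13 mm farther back than shut.
Start: joints at [1.164, 0.332, -0.065, 1.46, 0.022, 1.35, -0.088], TCP at [0.234, -0.58, 0.231] pointing down, gripper open.
Joint ranges: [-2.6, 2.6], [-0.5, 2.12], [-1.47, 1.34], [0.16, 2.42], [-1.27, 4.41], [0.06, 2.06], [-2.6, 2.6]. Speed limits (rad/s): [2.22, 2.22, 2.79, 2.79, 3.14, 3.14, 3.14].

## Interface

Orientations are given as a unit quaternion [x, y, z, w].
In Python, from workcell import get_obs, camera, camera_params, hand_in gives the robot as it stands.
- The arm moves only by the tool carry_out, never from a script. Its argument "commands" is a list that holds one entry, the list of rows, each a list of 6 numbers: the shift along the tool's x, y, z in units of 40 mm (1.0 is 40 mm), then the turn, a rotation vector about the tool's x, y, z in units of 6 degrees (1.0 is 6 degrees). In form: [[[x, y, z, ax, ay, az], ...]]. A call has 1 to 20 rows; each row shifts and turns the commanded pose from where the row before left it, along the tool's axes as they then stand; what a row does not reach is not made up. A row lasts 1/12 s, in which the tool goes at most 41.7 mm and 7.16 degrees, less where a joint would pass 70% of its speed; a pose out of reach is approached as far as the arm can. A call is refused whole if a number of a shift passes 1 or a number of a turn 1, either way. A call with a gripper value outside its range is refused whole. "hand" is the closure, from -1 (fully open) to 1 (shut), set as the call begins (left out, the last holds). The fingers move at their own pace and stop on an object; "force" is the grip in N (left out, the last holds). Time passes only in rows, so rows that do not move let the fingers close. It gives the time, the measured TCP pose, the force, the opening and the grip force at its end, in the units of the state.
- get_obs(): the state, without advancing time (a new reading comes with each control period).
- camera(name): name is "side" or "top" or "wrist"; returns the picture (384x512x3 uint8, red, green, blue); there is no depth.
- camera_params(name): a dict with "mtx" (3x3 intrinsics, pixels), "R" (3x3) and "t" (3): a world point X has camera coordinates R X + t. Camera axes: x right, y down, z forward; pixel columns grow to the right and rows downward; lengths in m; the calibration is good to about 2 mm. A picture is of the moment at which its call begins: read the wrist's pose just before it. camera_params takes no time and is no camera call; for the wrist camera it gives the pose at the moment of the call.
- hand_in(): hands the job in; it is judged then, once.
The state is a dict: "clock": time; "joint_pos": joint angles; "joint_velocities": joint speeds; "tau": joint torques, N m; "position": TCP position; "ee_rot": TCP orientation; "ft_force": force on the tool from outside, world axes, zero at the start; "torque": the same for the moment, N m; "grip_width": opening from 0.0 (shut) to 1.0 (fully open); "grasp_force": force on a finger pad.
Only numpy, scipy, OpenCV 4.12 (cv2) and the standard library are available. Lean on these libraries where they do the work, as an engineer would, in place of code of your own. Each camera call takes 0.05 s, during which the arm holds its last target. There are 200 camera calls.

## Task

At the nursing skills station, start the desk timer by pressing its wide bar key all the way down with the fingertips and letting it go. Then practise closing an injection site: press down gently on the round domed practice pad so that it is clearly dented in, keep it pressed for three seconds, and withdraw. Do not pick up or push anything along, do not press the timer's other keys, and leave the flat vein pad, the vial and the specimen cup untouched.

Things in the scene. Friction and masses are not known exactly. Their poses are not given: they have to be found in the camera images.
- start_key_top (a point): middle of the top face of the timer's wide bar key: a plain grey bar 22 mm by 80 mm in a black surround, the only wide key, along the edge opposite the display; its top is 32 mm above the table, 6 mm proud of the timer's case; x and y axes parallel to the timer's, the bar is long along y
- start_key (a joint): bar key, m pressed down: 0 up, 0.004 fully down; springs back; starts to move at about 1.5 N, 4 N at the bottom
- left_key (a joint): left small round key of the timer, m pressed down, same spring as the bar key; not to be pressed
- right_key (a joint): right small round key of the timer, m pressed down, same spring; not to be pressed
- timer: white desk timer, about 0.4 kg, standing loose on the table, case 120 mm (x) by 150 mm (y) by 26 mm high; origin at the centre of its underside, z up; bar key centred at x = -35 mm, two round grey keys (18 mm across, 31 mm high) at x = +10, y = +50 and -50 mm, raised dark display 41 mm high at x = +27 to +57 mm
- pad_top (a point): middle (highest point) of the top of the domed practice pad: a skin-coloured round dome 84 mm across in a round black stand; top 52 mm above the table, the dome rises 28 mm above the stand; its middle 16 mm is flat
- pad (a joint): domed pad, m pressed down: 0 up, 0.010 fully down; springs back; starts to move at about 1 N, 4 N at 0.005, 6.5 N at the bottom; more than 20 N is too hard
- pad_stand: round black stand that carries the domed pad, 104 mm across, 24 mm high, about 0.5 kg, standing loose on the table; origin at the centre of its underside
- vein_pad: flat rectangular vein pad, same skin colour, with three raised lines, on a black plinth; 80 mm (x) by 120 mm (y), 39 mm high, loose; origin at the centre of its underside; leave alone
- vial: small pale medicine vial with a narrow neck and cap, 28 mm across, 55 mm high, loose; origin at the centre of its underside; leave alone
- cup: lidded specimen cup, 68 mm across at the lid, 72 mm high, loose; origin at the centre of its underside; leave alone

How it is judged:
By the outcome, as a careful person would: the job done as asked, in the order asked, and still so for the second after the job is handed in, with the robot touching nothing.
It also fails if it takes over 48 s, if anything falls off the work surface, if the arm or the gripper's body presses on something with over 40 N, if the wrist force passes 120 N, or if a joint passes its speed limit or range.

## Working session

There is one attempt and no reset: what is moved stays moved. The work goes in short steps, Python scripts to look and compute and a tool call to move; the robot and the scene stay as the last step left them, time stands still between calls to the robot, and variables do not carry over. Pictures are saved under pics/ and viewed, at most 10 in all, crops included, and the job is handed in when it is done.

Besides the shell and the picture viewer there is one more tool, called after "Call:" as name(argument=value, ...) on one line, values as JSON. carry_out: Moves the arm, as the interface text tells. Its arguments: {"type":"object","properties":{"commands":{"type":"array"},"hand":{"type":"number"},"force":{"type":"number"}},"required":["commands"]}

```bash
mkdir -p pics
python3 - <<'E'
from workcell import *
import cv2
o=get_obs(); print({k:o[k] for k in('clock','position','ee_rot','grip_width','ft_force')})
ims=[]
for n in("top","side"):
    im=camera(n)[:,:,::-1]; cv2.imwrite(f"pics/{n}0.png",im)
    p=camera_params(n); print(n,p['mtx'].round(1).tolist(),p['R'].round(3).tolist(),p['t'].round(3).tolist())
E
```

```text
{'clock': 0.0, 'position': array([ 0.2338759 , -0.57919224,  0.23050986]), 'ee_rot': array([ 9.81642713e-01,  1.90727739e-01, -1.77067272e-04, -6.94386616e-04]), 'grip_width': 0.9976891077819204, 'ft_force': array([-0.10483517,  1.01878286,  0.52707994])}
top [[395.6, 0.0, 254.6], [0.0, 395.6, 192.4], [0.0, 0.0, 1.0]] [[-0.144, -0.99, -0.002], [-0.968, 0.141, -0.208], [0.206, -0.028, -0.978]] [0.078, 0.551, 0.674]
side [[355.5, 0.0, 253.1], [0.0, 355.5, 192.1], [0.0, 0.0, 1.0]] [[-0.931, -0.364, 0.003], [-0.281, 0.713, -0.642], [0.232, -0.599, -0.766]] [0.529, 0.197, 0.652]
```

View pics/top0.png

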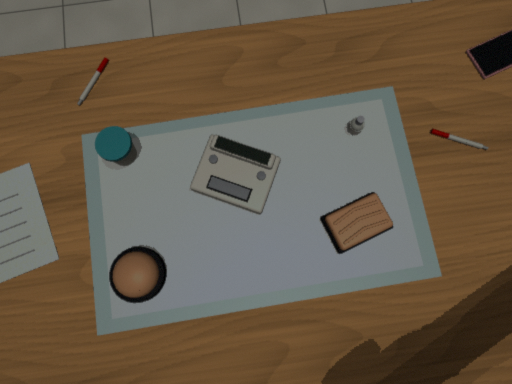

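View pics/side0.png

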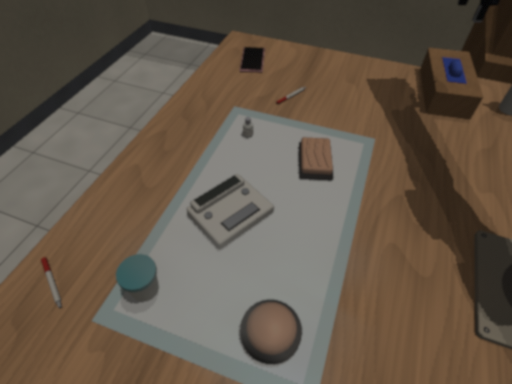

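The top view shows the timer at about (236,173), with the display at (242,151), the bar key at (229,188) and the round keys at (213,159) and (261,175). The domed pad is at (137,273). The side view has the bar at (241,215) and the dome at (272,328). Next I'll mask these and triangulate.

```bash
cat > h.py <<'E'
import numpy as np, cv2
from workcell import *
def ray(p,uv):
    d=p['R'].T@np.linalg.inv(p['mtx'])@np.array([*uv,1.]); return -p['R'].T@p['t'], d/np.linalg.norm(d)
def plane(p,uv,z):
    c,d=ray(p,uv); return c+d*(z-c[2])/d[2]
def tri(ps,uvs):
    A=0;b=0
    for p,u in zip(ps,uvs):
        c,d=ray(p,u); M=np.eye(3)-np.outer(d,d); A=A+M; b=b+M@c
    return np.linalg.solve(A,b)
def blob(mask,seed,r):
    m=np.zeros_like(mask); x,y=seed; s=np.s_[max(0,y-r):y+r,max(0,x-r):x+r]; m[s]=mask[s]
    cs,_=cv2.findContours(m,cv2.RETR_EXTERNAL,cv2.CHAIN_APPROX_NONE)
    return max(cs,key=cv2.contourArea)
E
python3 - <<'E'
from h import *
ps={n:camera_params(n) for n in("top","side")}
S={"top":((229,188),(137,273)),"side":((241,215),(271,328))}
R={}
for n in S:
    im=cv2.imread(f"pics/{n}0.png"); g=cv2.cvtColor(im,cv2.COLOR_BGR2GRAY); hsv=cv2.cvtColor(im,cv2.COLOR_BGR2HSV)
    (bx,by),(dx,dy)=S[n]
    print(n,g[by-16:by+16:2,bx].tolist(), hsv[dy,dx], hsv[dy,dx-50:dx+50:6].tolist())
    k=blob((g<125).astype(np.uint8)*255 if n=="top" else (g<125).astype(np.uint8)*255,(bx,by),24 if n=="top" else 22)
    r=cv2.minAreaRect(k); 
    d=blob(cv2.inRange(hsv,(2,70,40),(20,255,255)),(dx,dy),40); e=cv2.fitEllipse(d)
    print(r,e); R[n]=(r[0],e[0])
    # the plane checks
    print(plane(ps[n],r[0],.03),plane(ps[n],e[0],.035))
P=[ps["top"],ps["side"]]
print("key",tri(P,[R["top"][0],R["side"][0]]),"dome",tri(P,[R["top"][1],R["side"][1]]))
p=ps["top"]
for nm,uv in dict(disp=(242,151),k1=(213,159),k2=(261,175),bar=(229,188)).items(): print(nm,plane(p,uv,.031))
E
```

```text
top [121, 119, 122, 121, 109, 45, 77, 79, 80, 81, 78, 34, 95, 122, 117, 71] [ 15 113 124] [[15, 147, 111], [81, 29, 113], [84, 31, 115], [83, 28, 117], [15, 36, 14], [13, 125, 108], [13, 130, 114], [13, 123, 122], [15, 114, 123], [14, 116, 123], [14, 127, 116], [14, 137, 93], [15, 27, 19], [75, 51, 10], [103, 17, 132], [102, 19, 131], [100, 18, 131]]
((228.5, 187.49998474121094), (46.99999237060547, 46.99999237060547), 90.0) ((135.04522705078125, 274.2876281738281), (44.20814514160156, 46.72849655151367), 45.85921859741211)
[0.57867848 0.04574169 0.03      ] [0.44074642 0.23610177 0.035     ]
side [126, 127, 126, 126, 118, 91, 83, 85, 85, 85, 74, 65, 104, 123, 118, 97] [ 12  86 131] [[42, 9, 137], [45, 7, 137], [38, 8, 136], [30, 7, 104], [15, 24, 63], [13, 77, 103], [12, 82, 115], [12, 88, 122], [12, 87, 129], [14, 82, 131], [12, 87, 129], [13, 89, 123], [12, 87, 111], [15, 19, 55], [45, 8, 136], [50, 6, 136], [66, 10, 129]]
((242.46153259277344, 220.1923065185547), (25.238859176635742, 44.376014709472656), 56.3099365234375) ((271.8924560546875, 327.74249267578125), (46.50271987915039, 50.606319427490234), 3.4318270683288574)
[0.5700417  0.05619488 0.03      ] [0.44115586 0.24127655 0.035     ]
key [0.57840665 0.0459544  0.01465412] dome [0.44144849 0.23849813 0.02690494]
disp [0.64748855 0.00987454 0.031     ]
k1 [0.6394806  0.06825453 0.031     ]
k2 [ 0.59397762 -0.01988584  0.031     ]
bar [0.57732793 0.04488185 0.031     ]
```

Call:
carry_out(commands=[[[0.69, -0.565, 0, 0, 0, 0], [0.69, -0.565, 0, 0, 0, 0], [0.69, -0.565, 0, 0, 0, 0], [0.69, -0.565, 0, 0, 0, 0], [0.69, -0.565, 0, 0, 0, 0], [0.69, -0.565, 0, 0, 0, 0], [0.69, -0.565, 0, 0, 0, 0], [0.69, -0.565, 0, 0, 0, 0], [0.69, -0.565, 0, 0, 0, 0], [0.69, -0.565, 0, 0, 0, 0], [0.69, -0.565, 0, 0, 0, 0], [0.69, -0.565, 0, 0, 0, 0], [0.69, -0.565, 0, 0, 0, 0], [0.69, -0.565, 0, 0, 0, 0], [0.69, -0.565, 0, 0, 0, 0], [0.69, -0.565, 0, 0, 0, 0], [0.69, -0.565, 0, 0, 0, 0], [0.69, -0.565, 0, 0, 0, 0], [0.69, -0.565, 0, 0, 0, 0], [0.69, -0.565, 0, 0, 0, 0]]], hand=1, force=30)

```text
clock: 1.77
position: [0.5771, 0.0477, 0.231]
ee_rot: [0.982, 0.19, -0.0, 0.0]
ft_force: [1.6, -0.6, 0.8]
grip_width: 0.002
grasp_force: 0.0
```

Call:
carry_out(commands=[[[0, 0, 0, 0, 0, -1], [0, 0, 0, 0, 0, -1], [0, 0, 0, 0, 0, -1], [0, 0, 0, 0, 0, -1], [0, 0, 0, 0, 0, -1], [0, 0, 0, 0, 0, -1], [0, 0, 0, 0, 0, -1], [0, 0, 0, 0, 0, -1], [0, 0, 0, 0, 0, -1], [0, 0, 0, 0, 0, -1], [0, 0, 0, 0, 0, -1], [0, 0, 0, 0, 0, -1], [0, 0, 0, 0, 0, -1], [0, 0, 0, 0, 0, -1], [0, 0, 0, 0, 0, -1], [0, 0, 0, 0, 0, -1], [0, 0, 0, 0, 0, -1], [0, 0, 0, 0, 0, -1], [0, 0, 0, 0, 0, -1], [0, 0, 0, 0, 0, -1]]])

```text
clock: 3.43
position: [0.5764, 0.0461, 0.2309]
ee_rot: [0.323, 0.946, -0.0, -0.0]
ft_force: [0.1, 0.5, 0.7]
grip_width: -0.001
grasp_force: 0.0
```

Call:
carry_out(commands=[[[0, 0, 0, 0, 0, -0.9], [0, 0, 0, 0, 0, -0.9], [0, 0, 0, 0, 0, 0], [0, 0, 0, 0, 0, 0]]])

```text
clock: 3.77
position: [0.5765, 0.0461, 0.231]
ee_rot: [0.237, 0.972, 0.0, -0.0]
ft_force: [0.1, 0.7, -0.3]
grip_width: 0.001
grasp_force: 0.0
```

Run:
```python
from h import *
p=camera_params("wrist"); o=get_obs(); im=camera("wrist")[:,:,::-1]; cv2.imwrite("pics/w1.png",im)
np.savez("w1.npz",**p)
print(o['clock'],o['position'],o['ee_rot'],o['ft_force'],o['grip_width'],o['joint_pos'].round(2))
# refined key in the top view
t=camera_params("top"); g=cv2.cvtColor(cv2.imread("pics/top0.png"),cv2.COLOR_BGR2GRAY)
k=blob((g<97).astype(np.uint8)*255,(229,188),24); r=cv2.minAreaRect(k); print(r,plane(t,r[0],.03))
print([ (p['mtx']@(p['R']@X+p['t']))[:2]/(p['R']@X+p['t'])[2] for X in (np.array([.577,.045,.032]),np.array([.441,.238,.052]))])
```

```text
3.7667 [0.57650727 0.04614642 0.23099638] [ 2.36705087e-01  9.71581507e-01  8.42512801e-06 -2.77320479e-04] [ 0.07935449  0.6878858  -0.32403911] 0.0013337102930304628 [ 0.6   0.38 -0.96  1.55  0.31  1.38  0.71]
((228.7589569091797, 188.20309448242188), (45.135135650634766, 14.918919563293457), 18.924644470214844) [0.57722886 0.04542893 0.03      ]
[array([248.75496369, 168.21775846]), array([373.45895593, -63.41966097])]
```

View pics/w1.png

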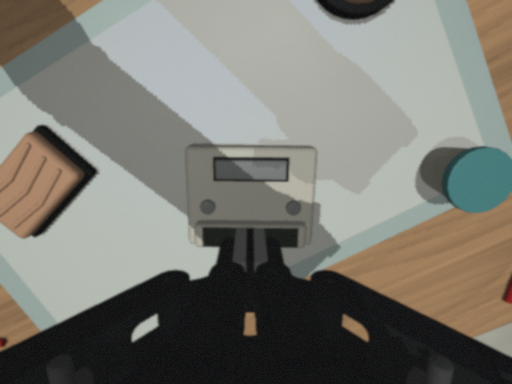

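In the wrist view the bar key is at about (251,169), level and free of the fingers, with the display beyond them at (250,237). I'll measure the key in this second view and triangulate it with the top view.

Run:
```python
from h import *
p=dict(np.load("w1.npz")); t=camera_params("top")
g=cv2.cvtColor(cv2.imread("pics/w1.png"),cv2.COLOR_BGR2GRAY)
print(g[140:200:2,251].tolist())
m=np.zeros_like(g); m[150:190,200:305]=(g[150:190,200:305]<90)*255
k=max(cv2.findContours(m,0,1)[0],key=cv2.contourArea); r=cv2.minAreaRect(k); print(r)
X=tri([t,p],[(228.76,188.2),r[0]]); print("key",X, plane(p,r[0],.03))
a,b=[plane(p,u,.031) for u in((208,207),(293,207.5))]; d=a-b; print("y axis deg",np.degrees(np.arctan2(d[1],d[0])),np.linalg.norm(d[:2]))
o=get_obs()
from scipy.spatial.transform import Rotation as Ro
R=Ro.from_quat(o['ee_rot']); print(R.as_matrix().round(3).tolist(), R.inv().apply(np.array([X[0],X[1],.032])-o['position'])/.04)
```

```text
[187, 185, 156, 105, 150, 173, 181, 182, 158, 59, 79, 120, 124, 123, 125, 124, 123, 117, 94, 73, 53, 103, 115, 112, 116, 114, 114, 113, 114, 113]
((250.5, 168.5), (25.0, 75.0), 90.0)
key [0.57996888 0.04563616 0.01990163] [0.57853754 0.04639557 0.03      ]
y axis deg -117.70461834182251 0.09815682537607383
[[-0.888, 0.46, -0.0], [0.46, 0.888, 0.0], [0.0, -0.0, -1.0]] [-0.08376589  0.0281611   4.97750116]
```

Call:
carry_out(commands=[[[-0.035, 0, 0.9, 0, 0, 0], [0, 0, 0.9, 0, 0, 0], [0, 0, 0.9, 0, 0, 0], [0, 0, 0.9, 0, 0, 0], [0, 0, 0.6, 0, 0, 0], [0, 0, 0.4, 0, 0, 0], [0, 0, 0.2, 0, 0, 0], [0, 0, 0, 0, 0, 0], [0, 0, 0, 0, 0, 0], [0, 0, 0, 0, 0, 0]]])

```text
clock: 4.65
position: [0.5788, 0.0458, 0.0407]
ee_rot: [0.236, 0.972, 0.0, 0.001]
ft_force: [1.0, -0.7, 1.4]
grip_width: 0.001
grasp_force: 0.0
```

Call:
carry_out(commands=[[[0, 0, 0.05, 0, 0, 0], [0, 0, 0.05, 0, 0, 0], [0, 0, 0.05, 0, 0, 0], [0, 0, 0, 0, 0, 0], [0, 0, 0, 0, 0, 0], [0, 0, 0, 0, 0, 0]]])

```text
clock: 5.15
position: [0.5779, 0.0456, 0.0334]
ee_rot: [0.235, 0.972, -0.0, 0.0]
ft_force: [-0.7, -0.5, -0.3]
grip_width: -0.001
grasp_force: 0.0
```

Call:
carry_out(commands=[[[0, 0, 0.04, 0, 0, 0], [0, 0, 0.04, 0, 0, 0], [0, 0, 0, 0, 0, 0], [0, 0, 0, 0, 0, 0], [0, 0, 0, 0, 0, 0]]])

```text
clock: 5.57
position: [0.5781, 0.0457, 0.0303]
ee_rot: [0.235, 0.972, 0.0, 0.0]
ft_force: [0.3, -0.8, 2.4]
grip_width: 0.002
grasp_force: 1.3
```

Call:
carry_out(commands=[[[0, 0, 0.025, 0, 0, 0], [0, 0, 0.025, 0, 0, 0], [0, 0, 0, 0, 0, 0], [0, 0, 0, 0, 0, 0], [0, 0, 0, 0, 0, 0]]])

```text
clock: 5.98
position: [0.5781, 0.0457, 0.0283]
ee_rot: [0.235, 0.972, 0.0, 0.0]
ft_force: [0.7, 0.7, 3.6]
grip_width: 0.002
grasp_force: 2.0
```

Call:
carry_out(commands=[[[0, 0, 0.02, 0, 0, 0], [0, 0, 0.02, 0, 0, 0], [0, 0, 0, 0, 0, 0], [0, 0, 0, 0, 0, 0], [0, 0, 0, 0, 0, 0]]])

```text
clock: 6.4
position: [0.5782, 0.0457, 0.0279]
ee_rot: [0.235, 0.972, -0.0, 0.0]
ft_force: [-5.3, -2.1, 18.8]
grip_width: 0.001
grasp_force: 9.6
```

Call:
carry_out(commands=[[[0, 0, -0.1, 0, 0, 0], [0, 0, -0.1, 0, 0, 0], [0, 0, -0.3, 0, 0, 0], [0, 0, -0.75, 0, 0, 0], [0, 0, -0.75, 0, 0, 0], [0, 0, -0.75, 0, 0, 0], [0, 0, -0.75, 0, 0, 0], [0, 0, -0.75, 0, 0, 0], [0.8, 0.45, 0, 0, 0, 0], [0.8, 0.45, 0, 0, 0, 0], [0.8, 0.45, 0, 0, 0, 0], [0.8, 0.45, 0, 0, 0, 0], [0, 0, 0, 0, 0, 0], [0, 0, 0, 0, 0, 0], [0, 0, 0, 0, 0, 0]]])

```text
clock: 7.65
position: [0.4971, 0.1675, 0.1967]
ee_rot: [0.235, 0.972, -0.0, 0.0]
ft_force: [0.9, -0.3, 0.1]
grip_width: 0.003
grasp_force: 0.0
```

Run:
```python
from h import *
p=camera_params("wrist"); o=get_obs(); im=camera("wrist")[:,:,::-1]; cv2.imwrite("pics/w2.png",im); np.savez("w2.npz",**p)
t=camera_params("top"); im2=camera("top")[:,:,::-1]; cv2.imwrite("pics/top2.png",im2)
print(o['clock'],o['position'],o['ft_force'])
X=np.array([.4414,.2385,.03]); c=p['R']@X+p['t']; print((p['mtx']@c)[:2]/c[2])
```

```text
7.65 [0.49709909 0.16752288 0.19666233] [ 0.87463869 -0.29551366  0.0578784 ]
[289.54746941  88.27310678]
```

View pics/w2.png

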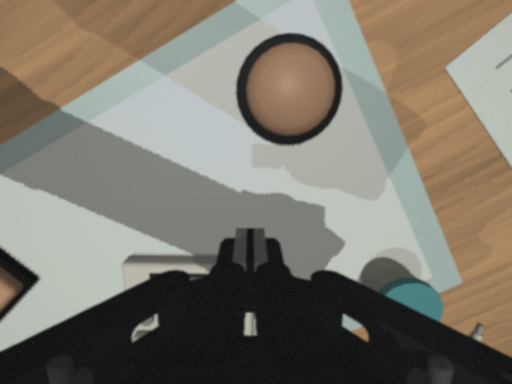

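The wrist view now shows the whole dome at about (291,87) inside its black stand ring, unobstructed.

Run:
```python
from h import *
p=dict(np.load("w2.npz")); t=camera_params("top")
im=cv2.imread("pics/w2.png"); hsv=cv2.cvtColor(im,cv2.COLOR_BGR2HSV); g=cv2.cvtColor(im,cv2.COLOR_BGR2GRAY)
black=blob((g<50).astype(np.uint8)*255,(290,88),70); eb=cv2.fitEllipse(black)
dm=np.zeros_like(g); cv2.ellipse(dm,eb,255,-1); d=blob(cv2.bitwise_and(dm,(g>=60).astype(np.uint8)*255),(290,88),60); ed=cv2.fitEllipse(d)
print(eb,ed, plane(p,eb[0],.024), plane(p,ed[0],.026))
g2=cv2.cvtColor(cv2.imread("pics/top0.png"),cv2.COLOR_BGR2GRAY)
b2=blob((g2<60).astype(np.uint8)*255,(137,273),40); e2=cv2.fitEllipse(b2); print(e2,plane(t,e2[0],.02))
X=tri([t,p],[e2[0],eb[0]]); print(X)
o=get_obs()
from scipy.spatial.transform import Rotation as Ro
R=Ro.from_quat(o['ee_rot'])
for Y in (X,plane(p,ed[0],.026),plane(p,eb[0],.02)): print(R.inv().apply(np.array([Y[0],Y[1],.052])-o['position'])/.04)
```

```text
((288.8653564453125, 88.62801361083984), (101.6927719116211, 108.58444213867188), 15.40461254119873) ((290.15032958984375, 88.17756652832031), (87.74536895751953, 92.83614349365234), 18.192567825317383) [0.44148304 0.23854652 0.024     ] [0.44164338 0.23955949 0.026     ]
((137.52626037597656, 274.04144287109375), (53.725589752197266, 57.91032791137695), 52.4931526184082) [0.44124948 0.23588262 0.02      ]
[0.44199375 0.2414134  0.00088983]
[2.08906442 1.02039426 3.60987034]
[2.0755679  0.9751982  3.60989007]
[2.07195318 0.96269294 3.60989556]
```

Call:
carry_out(commands=[[[0.69, 0.32, 0, 0, 0, 0], [0.69, 0.32, 0, 0, 0, 0], [0.69, 0.325, 0, 0, 0, 0], [0, 0, 0.8, 0, 0, 0], [0, 0, 0.8, 0, 0, 0], [0, 0, 0.8, 0, 0, 0], [0, 0, 0.6, 0, 0, 0], [0, 0, 0.3, 0, 0, 0], [0, 0, 0.1, 0, 0, 0], [0, 0, 0, 0, 0, 0], [0, 0, 0, 0, 0, 0], [0, 0, 0, 0, 0, 0]]])

```text
clock: 8.75
position: [0.442, 0.2407, 0.0619]
ee_rot: [0.235, 0.972, 0.001, 0.001]
ft_force: [-0.8, 0.7, -0.2]
grip_width: -0.003
grasp_force: 0.0
```

Call:
carry_out(commands=[[[0, 0, 0.05, 0, 0, 0], [0, 0, 0.05, 0, 0, 0], [0, 0, 0.03, 0, 0, 0], [0, 0, 0, 0, 0, 0], [0, 0, 0, 0, 0, 0], [0, 0, 0, 0, 0, 0]]])

```text
clock: 9.25
position: [0.441, 0.2404, 0.0553]
ee_rot: [0.235, 0.972, -0.0, 0.0]
ft_force: [-0.0, -0.5, -0.4]
grip_width: 0.002
grasp_force: 0.0
```

Call:
carry_out(commands=[[[0, -0.03, 0.04, 0, 0, 0], [0, 0, 0.04, 0, 0, 0], [0, 0, 0.04, 0, 0, 0], [0, 0, 0.04, 0, 0, 0], [0, 0, 0, 0, 0, 0], [0, 0, 0, 0, 0, 0], [0, 0, 0, 0, 0, 0]]])

```text
clock: 9.83
position: [0.4405, 0.2392, 0.0489]
ee_rot: [0.235, 0.972, -0.0, 0.0]
ft_force: [-1.6, -1.4, 3.4]
grip_width: -0.001
grasp_force: 1.4
```

Call:
carry_out(commands=[[[0, 0, 0.04, 0, 0, 0], [0, 0, 0.04, 0, 0, 0], [0, 0, 0.01, 0, 0, 0], [0, 0, 0, 0, 0, 0], [0, 0, 0, 0, 0, 0], [0, 0, 0, 0, 0, 0]]])

```text
clock: 10.33
position: [0.4405, 0.2393, 0.0454]
ee_rot: [0.235, 0.972, -0.0, 0.0]
ft_force: [-1.0, -1.2, 3.3]
grip_width: -0.001
grasp_force: 2.4
```

Call:
carry_out(commands=[[[0, 0, 0, 0, 0, 0], [0, 0, 0, 0, 0, 0], [0, 0, 0, 0, 0, 0], [0, 0, 0, 0, 0, 0], [0, 0, 0, 0, 0, 0], [0, 0, 0, 0, 0, 0], [0, 0, 0, 0, 0, 0], [0, 0, 0, 0, 0, 0], [0, 0, 0, 0, 0, 0], [0, 0, 0, 0, 0, 0], [0, 0, 0, 0, 0, 0], [0, 0, 0, 0, 0, 0], [0, 0, 0, 0, 0, 0], [0, 0, 0, 0, 0, 0], [0, 0, 0, 0, 0, 0], [0, 0, 0, 0, 0, 0], [0, 0, 0, 0, 0, 0], [0, 0, 0, 0, 0, 0], [0, 0, 0, 0, 0, 0], [0, 0, 0, 0, 0, 0]]])

```text
clock: 12.0
position: [0.4405, 0.2393, 0.0453]
ee_rot: [0.235, 0.972, -0.0, 0.0]
ft_force: [0.0, -3.3, 4.0]
grip_width: 0.002
grasp_force: 2.4
```

Call:
carry_out(commands=[[[0, 0, 0, 0, 0, 0], [0, 0, 0, 0, 0, 0], [0, 0, 0, 0, 0, 0], [0, 0, 0, 0, 0, 0], [0, 0, 0, 0, 0, 0], [0, 0, 0, 0, 0, 0], [0, 0, 0, 0, 0, 0], [0, 0, 0, 0, 0, 0], [0, 0, 0, 0, 0, 0], [0, 0, 0, 0, 0, 0], [0, 0, 0, 0, 0, 0], [0, 0, 0, 0, 0, 0], [0, 0, 0, 0, 0, 0], [0, 0, 0, 0, 0, 0], [0, 0, 0, 0, 0, 0], [0, 0, 0, 0, 0, 0], [0, 0, 0, 0, 0, 0], [0, 0, 0, 0, 0, 0]]])

```text
clock: 13.5
position: [0.4405, 0.2393, 0.0453]
ee_rot: [0.235, 0.972, -0.0, 0.0]
ft_force: [0.0, -2.0, 4.1]
grip_width: -0.002
grasp_force: 2.4
```

Call:
carry_out(commands=[[[0, 0, -0.1, 0, 0, 0], [0, 0, -0.1, 0, 0, 0], [0, 0, -0.3, 0, 0, 0], [0, 0, -0.6, 0, 0, 0], [0, 0, -0.8, 0, 0, 0], [0, 0, -0.8, 0, 0, 0], [0, 0, -0.8, 0, 0, 0], [0, 0, 0, 0, 0, 0], [0, 0, 0, 0, 0, 0], [0, 0, 0, 0, 0, 0]]])

```text
clock: 14.33
position: [0.4401, 0.2392, 0.1852]
ee_rot: [0.235, 0.972, -0.0, 0.0]
ft_force: [0.9, 0.1, -0.6]
grip_width: -0.004
grasp_force: 0.0
```

Run:
```python
from h import *
o=get_obs(); print(o['clock'],o['position'],o['ft_force'])
im=camera("side")[:,:,::-1]; cv2.imwrite("pics/side3.png",im)
```

```text
14.3333 [0.44006579 0.23920912 0.18518102] [ 0.87382304  0.09529622 -0.6019653 ]
```

View pics/side3.png

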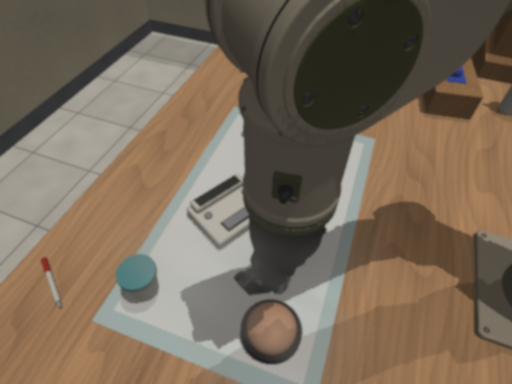

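The tool is clear of everything. The dome at (271,330), the timer at (220,210) and the cup at (136,275) all look unmoved.

```bash
python3 -c "
from workcell import *
print(hand_in())"
```

```text
the job is handed in; nothing more can be done
None
```

I pressed the timer's bar key to its stop (about 19 N) and let it go, then pressed the domed pad in about 6.5 mm at about 4 N for just over 3 s and withdrew; the job is handed in at about 14 s, no verdict was returned, and the timer, dome and cup looked unmoved in the last picture (the arm hid the vein pad and vial).

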